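Find the crusher plunger in the lidded tins

ROBOT

A 7-joint arm with a two-finger parallel gripper is mounted at the origin on the work surface. World frame = base frame: x ahead of the robot, y to its left, z up, the work surface at z = 0. Lengths are in m, angles in rad, forces in N, time in s.
With the tool pointing down it reaches from about 0.4 to 0.875 m from the base axis. Payload 4.4 kg.
Tool frame: the origin (TCP) lies on the centre line of the jaws, within the pads' length; the fingertips stand 25 mm ahead of it and the grasp point (between the pads) lies 6 mm ahead of it; z points along the fingers, y is the line along which they close (so a half turn about z gives the same grasp; the last joint's range is limited). The gripper opens to 85 mm and grips with 20 to 120 N. Pads are 22 mm wide; open, the fingers measure 114 mm over their backs; the gripper's body (76 mm by 85 mm) begins 54 mm behind the grasp point. The pads swing forward as they close: fully open they stand 13 mm farther back than shut.
Start: joints at [1.197, 0.628, 0.038, 1.517, -0.027, 0.996, -0.02], TCP at [0.197, -0.619, 0.256] pointing down, gripper open.
Joint ranges: [-3.06, 3.06], [-0.37, 2.12], [-1.25, 1.32], [0.18, 2.47], [-1.1, 4.24], [0.23, 1.98], [-2.94, 2.94]. Speed limits (rad/s): [2.57, 2.57, 3.14, 3.14, 3.14, 3.14, 3.14].

INTERFACE

Orientations are given as a unit quaternion [x, y, z, w].
In Python, from rig import status, vision, job gives the robot as it stands.
- The arm moves only by the tool carry_out, never from a script. Its argument "series" is a list that holds one entry, the list of rows, each a list of 7 numbers: the shift along the tool's x, y, z in m, then the turn, a rotation vector about the tool's x, y, z in degrees, then the closure in counts, from 0 (fully open) to 255 (shut). A call has 1 to 12 rows; each row shifts and turns the commanded pose from where the row before left it, along the tool's axes as they then stand; what a row does not reach is not made up. A row lasts 1/12 s, in which the tool goes at most 41.7 mm and 7.16 degrees, less where a joint would pass 70% of its speed; a pose out of reach is approached as far as the arm can. A call with a gripper value outside its range is refused whole. The fingers move at their own pace and stop on an object; the grip force is fixed at half the most. Time passes only in rows, so rows that do not move let the fingers close. It gives the time, the measured TCP pose, the force, the opening and the grip force at its end, in the units of the state.
- status.observe(): the state, without advancing time (a new reading comes with each control period).
- vision.grab_frame(name): name is "scene" or "top" or "wrist"; returns a dict with "frame" (400x640x3 uint8, red, green, blue), "intrinsics" (3x3 intrinsics, pixels), "world_to_cam" (4x4, takes a point from world to camera coordinates). Camera axes: x right, y down, z forward; pixel columns grow to the right and rows downward; lengths in m; the calibration is good to about 2 mm. The wrist camera is an equidistant fisheye: a pixel r from the principal point sees the ray r / f radians off the axis. A picture is of the moment at which its call begins. There is no depth.
- job.hand_in(): hands the job in; it is judged then, once.
The state is a dict: "t": time; "q": joint angles; "qd": joint speeds; "tau": joint torques, N m; "ee_pos": TCP position; "tool_rot": TCP orientation; "force": force on the tool from outside, world axes, zero at the start; "ft_torque": the same for the moment, N m; "gripper_width": finger opening in m; "gripper_force": force on a finger pad.
Only numpy, scipy, OpenCV 4.12 (cv2) and the standard library are available. Lean on these libraries where they do the work, as an engineer would, in place of code of your own. Each camera call takes 0.05 s, during which the arm holds its last target. There are 200 camera calls.

TASK

One of the two lidded steel tins holds the can crusher's plunger, a short steel stem on a round foot; the other holds only a flat steel ring. Lift lids by their knobs until you have found it, laying each lid you take off flat on the bare ledge with its knob up (a tin you need not open may stay shut, and an opened one may stay open). Then lift the plunger out and stand it upright on its foot in the yellow tub, with nothing else in the tub.

Things in the scene. Friction and masses are not known exactly. Their poses are not given: they have to be found in the camera images.
- lid_a: Round steel lid, loose on one of two identical tins (either may hold the plunger): disc 144 mm wide, 4 thick, under it a plug 116 wide, 6 deep, with 8 mm play in the tin's mouth; on top a straight round black knob 26 wide, 30 high. About 0.12 kg. Origin: centre of plug's underside, z up; disc top at 10 mm, knob 10 to 40. Origin 60 mm above the ledge on its tin, 0 lying on the ledge.
- lid_b: Lid of the other tin, same in every way as lid_a. The tins are fixed on the ledge 0.62 to 0.70 m ahead of the robot, 138 mm wide outside, 132 inside, 66 high, floor 4 thick; each lid starts centred on its tin within 5 mm. The ledge between robot and tins is bare for laying lids: world x 0.36 to 0.54, y -0.24 to 0.20.
- plunger: The can crusher's plunger, bare steel, about 0.25 kg: round foot 48 mm wide, 14 high, with a round stem 24 wide rising from its middle, 51 tall in all. Origin: centre of the foot's underside, z up the stem. Starts upright on the floor of one tin, within 10 mm of its middle, under the lid; its top is 11 mm below the tin's rim. The other tin holds a flat ring 68 wide, 16 high.
- tub: Yellow plastic tub, open on top, empty, fixed on the ledge at the robot's left: 190 mm along its x, 150 along its y, 75 high, walls and floor 4 thick. Origin: centre of its underside, z up.
There are look-alikes about, which are no part of the job. Leave any brown look-alike of the lid_a alone.

How it is judged:
On the way:
1. the lid of the tin that holds the plunger has been lifted off and lies flat, knob up, on the ledge, let go, with the plunger still standing in its tin (height (world z) of lid_a between -0.01 and 0.012 m and angle between lid_a's own z axis and vertical below 0.17 rad and linear speed of lid_a below 0.02 m/s and horizontal distance between lid_a and plunger above 0.12 m and distance of plunger from where it was at the start of the episode below 0.02 m and contact force between the fingers and lid_a below 0.1 N), for 0.2 s.
At the end, for the whole second after the job is handed in: Plunger upright (within 10 degrees) and still on the tub's floor, nothing else in the tub (load under 4.2 N). Its tin's lid lies flat (10 degrees), knob up, on the ledge. The other lid still closes its tin (within 20 mm) or also lies flat, knob up, on the ledge (x of plunger in the frame of tub between -0.075 and 0.075 m and y of plunger in the frame of tub between -0.055 and 0.055 m and z of plunger in the frame of tub below 0.012 m and angle between each of plunger, lid_a's own z axis and vertical below 0.17 rad and linear speed of each of plunger, lid_a below 0.02 m/s and contact force between tub and anything else below 4.2 N and height (world z) of lid_a between -0.01 and 0.012 m and horizontal distance between lid_a and tub above 0.12 m and ((distance of lid_b from where it was at the start of the episode below 0.02 m and angle between lid_b's own z axis and vertical below 0.17 rad and linear speed of lid_b below 0.02 m/s) or (height (world z) of lid_b between -0.01 and 0.012 m and angle between lid_b's own z axis and vertical below 0.17 rad and linear speed of lid_b below 0.02 m/s))); the robot touches nothing.
It also fails if it takes over 67 s, if anything falls off the work surface, if the arm or the gripper's body presses on something with over 40 N, if the wrist force passes 120 N, or if a joint passes its speed limit or range.

## Working session

There is one attempt and no reset: what is moved stays moved. The work goes in short steps, Python scripts to look and compute and a tool call to move; the robot and the scene stay as the last step left them, time stands still between calls to the robot, and variables do not carry over. Pictures are saved under pics/ and viewed, at most 10 in all, crops included, and the job is handed in when it is done.

Besides the shell and the picture viewer there is one more tool, called after "Call:" as name(argument=value, ...), one argument or row to a line, values as JSON. carry_out: Moves the arm, as the interface text tells. Its arguments: {"type":"object","properties":{"series":{"type":"array","items":{"type":"array","items":{"type":"array","items":{"type":"number"}}}}},"required":["series"]}

```bash
mkdir -p pics
cat > h.py <<'E'
import numpy as np, cv2
from rig import status, vision, job
def save(n,f): cv2.imwrite(f'pics/{n}.png',cv2.cvtColor(f,cv2.COLOR_RGB2BGR))
def cast(d,u,v,z):
    K=d['intrinsics'];T=np.array(d['world_to_cam']);R=T[:3,:3];c=-R.T@T[:3,3]
    r=R.T@np.linalg.solve(K,[u,v,1.]);return c+r*(z-c[2])/r[2]
E
python3 - <<'E'
from h import *
import pickle
a=vision.grab_frame('top');b=vision.grab_frame('scene')
pickle.dump((a,b),open('f.pkl','wb'))
save('top',a['frame']);save('scene',b['frame'])
s=status.observe();print(s['t'],s['q'],s['ee_pos'],s['tool_rot'],s['gripper_width'])
for d in(a,b):
  T=np.array(d['world_to_cam']);print(-T[:3,:3].T@T[:3,3],d['intrinsics'])
E
```

```text
0.1 [ 1.19719785  0.62925298  0.03843183  1.51824042 -0.02699787  0.99630032
 -0.0200034 ] [ 0.19680912 -0.61896068  0.25549002] [ 9.88179840e-01  1.53296753e-01 -1.34225176e-04 -8.31028499e-04] 0.08514821152997672
[0.41360848 0.08829278 1.15893505] [[445.88610796   0.         319.03891565]
 [  0.         445.88610796 201.70523457]
 [  0.           0.           1.        ]]
[1.42056957 0.27704739 0.92245122] [[445.23682039   0.         321.41155518]
 [  0.         445.23682039 196.45816129]
 [  0.           0.           1.        ]]
```

View pics/top.png

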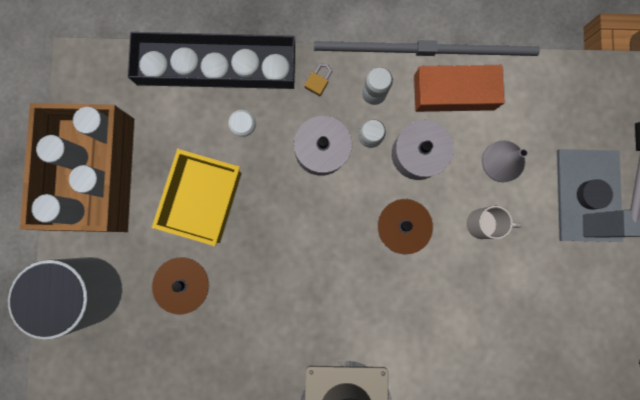

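View pics/scene.png

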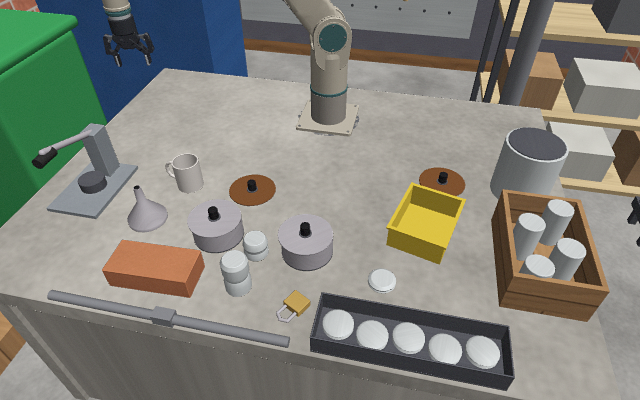

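The top view shows the grey lids with knobs near (323,143) and (426,147), the tub near (197,197), and brown lids at (405,226) and (180,286). The scene view agrees, with white cans near and between the tins.

Run:
```python
from h import *
import pickle
a,b=pickle.load(open('f.pkl','rb'))
def knob(d,u,v,r=16):
    g=d['frame'].max(2);m=np.zeros_like(g);m[v-r:v+r,u-r:u+r]=(g[v-r:v+r,u-r:u+r]<45)
    n,l,s,c=cv2.connectedComponentsWithStats(m);i=1+np.argmax(s[1:,4]);return c[i],s[i]
for d,pts in((a,[(323,143),(426,147),(405,226)]),(b,[(306,230),(213,213),(252,186)])):
  for p in pts:
    c,s=knob(d,*p);z=.025 if p in[(405,226),(252,186)] else .085
    print(c,s,cast(d,*c,z))
for d,z in((a,.075),(b,.075)):
    h=cv2.cvtColor(d['frame'],cv2.COLOR_RGB2HSV);m=cv2.inRange(h,(20,150,60),(32,255,255))
    cs=max(cv2.findContours(m,0,2)[0],key=cv2.contourArea)
    r=cv2.minAreaRect(cs);print('tub',r,[cast(d,*p,z).round(3) for p in cv2.boxPoints(r)],cast(d,*r[0],z))
    q=cv2.approxPolyDP(cv2.convexHull(cs),4,True)[:,0];print([(p,cast(d,*p,z)[:2].round(3)) for p in q])
# lids discs (top) grey circles
f=a['frame']
for u,v in((322,145),(424,149)):
    g=cv2.cvtColor(f[v-45:v+45,u-45:u+45],cv2.COLOR_RGB2GRAY)
    c=cv2.HoughCircles(cv2.resize(g,None,fx=4,fy=4,interpolation=2),3,1.5,100,param1=150,param2=.6,minRadius=90,maxRadius=140)
    if c is not None:
        x,y,r=c[0,0]/4;p=(x+u-45,y+v-45);print('lid',p,r,cast(a,*p,.07))
```

```text
[322.72222222 142.55555556] [318 137  10  12  90] [0.65545613 0.07023651 0.085     ]
[425.67676768 146.80808081] [420 142  12  11  99] [ 0.65067153 -0.18249862  0.085     ]
[406.06818182 225.86363636] [401 221  11  10  88] [ 0.45825406 -0.14726495  0.025     ]
[304.66666667 228.97222222] [300 222  10  14 108] [0.6599341  0.07163737 0.085     ]
[212.75       212.84259259] [208 207  11  13 108] [ 0.65427733 -0.18219564  0.085     ]
[251.425 185.1  ] [248 180   8  11  80] [ 0.46106439 -0.14580253  0.025     ]
tub ((196.86216735839844, 197.072998046875), (68.74256896972656, 83.59391784667969), 17.10272979736328) [array([0.441, 0.479, 0.075]), array([0.638, 0.43 , 0.075]), array([0.592, 0.267, 0.075]), array([0.396, 0.319, 0.075])] [0.51583007 0.37383887 0.075     ]
[(array([177, 149], dtype=int32), array([0.633, 0.428])), (array([238, 166], dtype=int32), array([0.595, 0.277])), (array([239, 177], dtype=int32), array([0.567, 0.273])), (array([214, 245], dtype=int32), array([0.401, 0.327])), (array([152, 227], dtype=int32), array([0.441, 0.479]))]
tub ((422.73089599609375, 220.36387634277344), (63.093414306640625, 71.35892486572266), 22.067899703979492) [array([0.653, 0.266, 0.075]), array([0.376, 0.314, 0.075]), array([0.445, 0.481, 0.075]), array([0.699, 0.413, 0.075])] [0.55439894 0.36852809 0.075     ]
[(array([465, 199], dtype=int32), array([0.445, 0.48 ])), (array([439, 263], dtype=int32), array([0.692, 0.414])), (array([387, 244], dtype=int32), array([0.658, 0.284])), (array([386, 227], dtype=int32), array([0.599, 0.276])), (array([412, 182], dtype=int32), array([0.403, 0.331]))]
lid (np.float32(321.4375), np.float32(148.5625)) 26.925 [0.64363502 0.0728756  0.07      ]
lid (np.float32(418.9375), np.float32(151.8125)) 28.0125 [ 0.64097393 -0.16947309  0.07      ]
```

Call:
carry_out(
  series=[
    [[0,0,0,0,0,5.9,0],[0,0,0,0,0,5.9,0],[0,0,0,0,0,5.9,0],[0.025,-0.024,0,0,0,0,0],[0.025,-0.024,0,0,0,0,0],[0.025,-0.024,0,0,0,0,0],[0.025,-0.024,0,0,0,0,0],[0.025,-0.024,0,0,0,0,0],[0.025,-0.024,0,0,0,0,0],[0.025,-0.024,0,0,0,0,0],[0.025,-0.024,0,0,0,0,0],[0.025,-0.024,0,0,0,0,0]],
  ],
)

```text
t: 1.1
ee_pos: [0.423, -0.4022, 0.256]
tool_rot: [1.0, -0.001, -0.0, -0.0]
force: [-0.1, 0.0, -0.1]
gripper_width: 0.0855
gripper_force: 0.0
```

Call:
carry_out(
  series=[
    [[0.0255,-0.0244,0,0,0,0,0],[0.0255,-0.0244,0,0,0,0,0],[0.0255,-0.0244,0,0,0,0,0],[0.0255,-0.0244,0,0,0,0,0],[0.0255,-0.0244,0,0,0,0,0],[0.0255,-0.0244,0,0,0,0,0],[0.0255,-0.0244,0,0,0,0,0],[0.0255,-0.0244,0,0,0,0,0],[0.0255,-0.0244,0,0,0,0,0],[0,0,0.03,0,0,0,0],[0,0,0.03,0,0,0,0],[0,0,0.01,0,0,0,0]],
  ],
)

```text
t: 2.1
ee_pos: [0.6495, -0.1826, 0.1815]
tool_rot: [1.0, 0.0, -0.004, -0.001]
force: [-1.3, -0.5, -0.9]
gripper_width: 0.0857
gripper_force: 0.0
```

Run:
```python
from h import *
d=vision.grab_frame('wrist');save('w1',d['frame'])
print(status.observe()['ee_pos'])
```

```text
[ 0.64883854 -0.18327624  0.1810333 ]
```

View pics/w1.png

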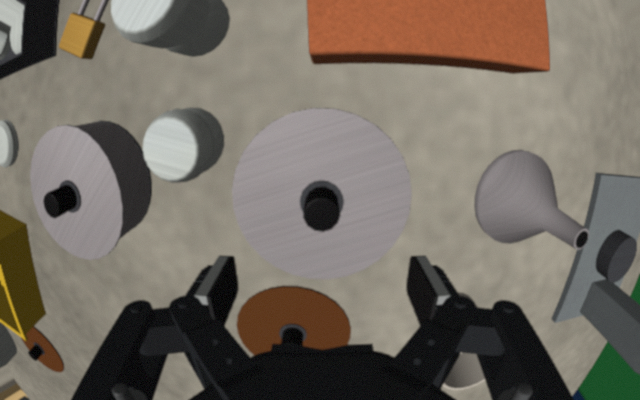

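The knob (322,205) is centred between the fingers at (222,280) and (425,280).

Call:
carry_out(
  series=[
    [[0.002,0,0.02,0,0,0,0],[0.002,0,0.02,0,0,0,0],[0,0,0.02,0,0,0,0],[0,0,0.013,0,0,0,0],[0,0,0.007,0,0,0,0],[0,0,0,0,0,0,255],[0,0,0,0,0,0,255],[0,0,0,0,0,0,255],[0,0,0,0,0,0,255],[0,0,0,0,0,0,255],[0,0,0,0,0,0,255],[0,0,0,0,0,0,255]],
  ],
)

```text
t: 3.15
ee_pos: [0.6568, -0.1844, 0.1079]
tool_rot: [1.0, -0.001, 0.001, 0.0]
force: [-0.5, 1.6, 6.4]
gripper_width: 0.0232
gripper_force: 58.8
```

Call:
carry_out(
  series=[
    [[0,0,-0.01,0,0,0,255],[0,0,-0.02,0,0,0,255],[0,0,-0.025,0,0,0,255],[0,0,-0.025,0,0,0,255],[0,0,-0.015,0,0,0,255],[0,0,-0.005,0,0,0,255],[0,0,0,0,0,0,255]],
  ],
)

```text
t: 3.73
ee_pos: [0.6566, -0.1847, 0.2081]
tool_rot: [1.0, -0.001, 0.001, 0.0]
force: [0.5, 0.3, -0.5]
gripper_width: 0.0237
gripper_force: 58.9
```

Run:
```python
from h import *
d=vision.grab_frame('scene');f=d['frame'];s=vision.grab_frame('wrist')['frame']
save('s2',np.hstack([cv2.resize(f[120:280,130:350],None,fx=1.8,fy=1.8),cv2.resize(s[:,60:],None,fx=.68,fy=.72)]))
o=status.observe();print(o['ee_pos'],o['force'],o['gripper_width'])
```

```text
[ 0.65521528 -0.1841372   0.20541543] [-0.18168216  0.59842367 -1.20123785] 0.023698935337063954
```

View pics/s2.png

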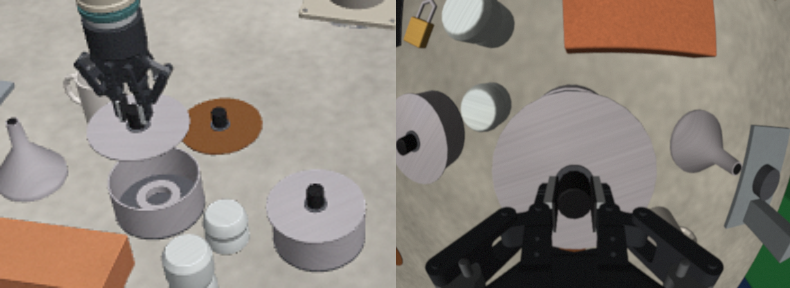

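The lid is held by its knob, and this tin shows only the ring (158,195 in the crop). So the plunger is in the left tin; I'll set this lid straight back down.

Call:
carry_out(
  series=[
    [[0,0,0.02,0,0,0,255],[0,0,0.025,0,0,0,255],[0,0,0.025,0,0,0,255],[0,0,0.015,0,0,0,255],[0,0,0.01,0,0,0,255],[0,0,0.004,0,0,0,255],[0,0,0,0,0,0,255],[0,0,0,0,0,0,0],[0,0,0,0,0,0,0],[0,0,0,0,0,0,0],[0,0,0,0,0,0,0],[0,0,0,0,0,0,0]],
  ],
)

```text
t: 4.83
ee_pos: [0.6561, -0.1844, 0.1073]
tool_rot: [1.0, -0.001, 0.0, 0.0]
force: [0.0, 0.1, 0.3]
gripper_width: 0.082
gripper_force: 0.0
```

Call:
carry_out(
  series=[
    [[0,0,-0.015,0,0,0,0],[0,0,-0.025,0,0,0,0],[0,0,-0.03,0,0,0,0],[0,0,-0.02,0,0,0,0],[0,0,-0.01,0,0,0,0],[0,0,0,0,0,0,0]],
  ],
)

```text
t: 5.33
ee_pos: [0.6575, -0.1849, 0.2101]
tool_rot: [1.0, -0.001, 0.003, 0.001]
force: [0.4, 0.2, 0.3]
gripper_width: 0.0853
gripper_force: 0.0
```

Run:
```python
from h import *
d=vision.grab_frame('wrist');f=d['frame'];s=vision.grab_frame('scene')['frame']
save('s3',np.hstack([cv2.resize(s[120:280,130:350],None,fx=1.8,fy=1.8),cv2.resize(f[:,60:],None,fx=.68,fy=.72)]))
o=status.observe();print(o['t'],o['ee_pos'],o['force'],o['gripper_width'])
```

```text
5.4333 [ 0.6554527  -0.18417427  0.2065248 ] [ 0.49547793 -0.2871005  -0.81927719] 0.08548007651746592
```

View pics/s3.png

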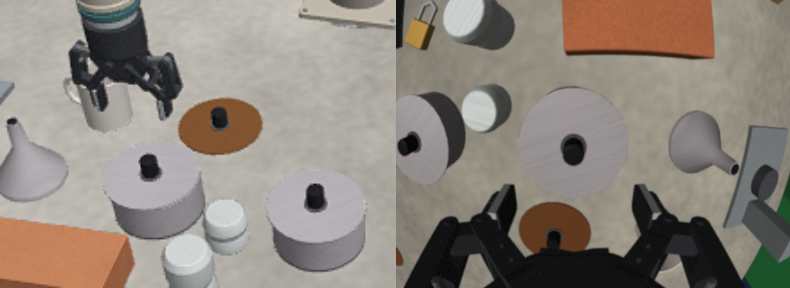

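The right lid sits back squarely on its tin in both views. On to the left tin.

Call:
carry_out(
  series=[
    [[0,-0.0255,0,0,0,0,0],[0,-0.0255,0,0,0,0,0],[0,-0.0255,0,0,0,0,0],[0,-0.0255,0,0,0,0,0],[0,-0.0255,0,0,0,0,0],[0,-0.0255,0,0,0,0,0],[0,-0.0255,0,0,0,0,0],[0,-0.0255,0,0,0,0,0],[0,-0.0255,0,0,0,0,0],[0,-0.0255,0,0,0,0,0],[0.002,0,0.02,0,0,0,0],[0,0,0.0,0,0,0,0]],
  ],
)

```text
t: 6.43
ee_pos: [0.6552, 0.0733, 0.1823]
tool_rot: [1.0, 0.001, -0.004, -0.0]
force: [-0.5, -0.9, -0.5]
gripper_width: 0.0854
gripper_force: 0.0
```

Run:
```python
from h import *
d=vision.grab_frame('wrist');f=d['frame']
g=f.max(2);m=np.zeros_like(g);m[150:235,270:370]=g[150:235,270:370]<45
n,l,s,c=cv2.connectedComponentsWithStats(m);i=1+np.argmax(s[1:,4]);print(c[i],s[i])
o=status.observe();print(o['t'],o['ee_pos'],o['force'],o['gripper_width'])
```

```text
[323.66284779 208.2512275 ] [ 307  187   35   44 1222]
6.4833 [0.65566444 0.07089273 0.18365448] [-0.33064682 -1.06048242  0.19745001] 0.08542769913044325
```

Call:
carry_out(
  series=[
    [[0,0,0.02,0,0,0,0],[0,0,0.025,0,0,0,0],[0,0,0.02,0,0,0,0],[0,0,0.009,0,0,0,0],[0,0,0.002,0,0,0,0],[0,0,0,0,0,0,255],[0,0,0,0,0,0,255],[0,0,0,0,0,0,255],[0,0,0,0,0,0,255],[0,0,0,0,0,0,255],[0,0,0,0,0,0,255],[0,0,0,0,0,0,255]],
  ],
)

```text
t: 7.48
ee_pos: [0.659, 0.0708, 0.1127]
tool_rot: [1.0, -0.001, 0.001, -0.0]
force: [-0.9, 0.2, 5.8]
gripper_width: 0.0231
gripper_force: 58.5
```

Call:
carry_out(
  series=[
    [[0,0,-0.01,0,0,0,255],[0,0,-0.02,0,0,0,255],[0,0,-0.025,0,0,0,255],[0,0,-0.025,0,0,0,255],[0,0,-0.015,0,0,0,255],[0,0,-0.005,0,0,0,255],[0,0,0,0,0,0,255]],
  ],
)

```text
t: 8.07
ee_pos: [0.6589, 0.0707, 0.213]
tool_rot: [1.0, -0.001, 0.001, -0.0]
force: [0.9, -0.2, -2.3]
gripper_width: 0.0232
gripper_force: 58.9
```

Run:
```python
from h import *
d=vision.grab_frame('scene');f=d['frame'];t=vision.grab_frame('top')['frame']
save('s4',np.hstack([cv2.resize(f[120:280,200:380],None,fx=2,fy=2),cv2.resize(t[100:260,240:440],None,fx=2,fy=2)]))
o=status.observe();print(o['ee_pos'],o['force'],o['gripper_width'])
```

```text
[0.65744695 0.07063132 0.21042794] [ 0.20503008 -0.46837492 -1.7695867 ] 0.022702582968530845
```

View pics/s4.png

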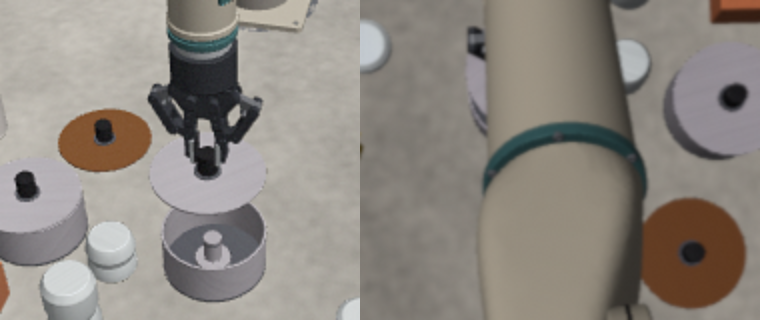

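The stem and foot are standing in the left tin (210,250 in the crop). Now I'll lay this lid at about (0.46, 0.07).

Call:
carry_out(
  series=[
    [[-0.015,0,0,0,0,0,255],[-0.03,0,0,0,0,0,255],[-0.035,0,0,0,0,0,255],[-0.035,0,0,0,0,0,255],[-0.035,0,0,0,0,0,255],[-0.03,0,0,0,0,0,255],[-0.015,0,0.01,0,0,0,255],[0,0,0.03,0,0,0,255],[0,0,0.035,0,0,0,255],[0,0,0.03,0,0,0,255],[0,0,0.015,0,0,0,255],[0,0,0,0,0,0,255]],
  ],
)

```text
t: 9.17
ee_pos: [0.46, 0.0703, 0.0875]
tool_rot: [1.0, -0.001, -0.004, 0.001]
force: [-0.4, -0.2, 0.0]
gripper_width: 0.023
gripper_force: 59.0
```

Call:
carry_out(
  series=[
    [[0,0,0.012,0,0,0,255],[0,0,0.01,0,0,0,255],[0,0,0.006,0,0,0,255],[0,0,0.003,0,0,0,255],[0,0,0.002,0,0,0,255],[0,0,0,0,0,0,255],[0,0,0,0,0,0,255]],
  ],
)

```text
t: 9.75
ee_pos: [0.4635, 0.0708, 0.0587]
tool_rot: [1.0, -0.001, 0.0, -0.0]
force: [0.9, -0.6, -0.9]
gripper_width: 0.0229
gripper_force: 59.0
```

Call:
carry_out(
  series=[
    [[0,0,0.002,0,0,0,255],[0,0,0.002,0,0,0,255],[0,0,0,0,0,0,255],[0,0,0,0,0,0,255]],
  ],
)

```text
t: 10.08
ee_pos: [0.4632, 0.0708, 0.0543]
tool_rot: [1.0, -0.001, -0.0, 0.0]
force: [-0.2, 0.0, -3.0]
gripper_width: 0.0232
gripper_force: 59.0
```

Call:
carry_out(
  series=[
    [[0,0,0.001,0,0,0,255],[0,0,0.001,0,0,0,255],[0,0,0,0,0,0,255],[0,0,0,0,0,0,255]],
  ],
)

```text
t: 10.42
ee_pos: [0.4634, 0.0708, 0.0527]
tool_rot: [1.0, -0.001, 0.0, -0.0]
force: [-1.1, 0.4, 4.3]
gripper_width: 0.0232
gripper_force: 59.8
```

Contact. Release, rise, and move back over the tin.

Call:
carry_out(
  series=[
    [[0,0,0,0,0,0,0],[0,0,0,0,0,0,0],[0,0,0,0,0,0,0],[0,0,0,0,0,0,0],[0,0,0,0,0,0,0],[0,0,-0.02,0,0,0,0],[0,0,-0.03,0,0,0,0],[0,0,-0.03,0,0,0,0],[0,0,-0.03,0,0,0,0],[0,0,-0.02,0,0,0,0],[0,0,0,0,0,0,0]],
  ],
)

```text
t: 11.33
ee_pos: [0.4656, 0.0712, 0.186]
tool_rot: [1.0, -0.001, 0.004, -0.001]
force: [-0.5, 0.4, 0.3]
gripper_width: 0.0853
gripper_force: 0.0
```

Call:
carry_out(
  series=[
    [[0.02,0,0,0,0,0,60],[0.03,0,0,0,0,0,60],[0.03,0,0,0,0,0,60],[0.03,0,0,0,0,0,60],[0.03,0,0,0,0,0,60],[0.03,0,0,0,0,0,60],[0.02,0,0,0,0,0,60],[0,0,0,0,0,0,60],[0,0,0,0,0,0,60]],
  ],
)

```text
t: 12.08
ee_pos: [0.653, 0.0704, 0.1805]
tool_rot: [1.0, -0.001, -0.001, 0.0]
force: [-0.2, 0.5, -0.4]
gripper_width: 0.0652
gripper_force: 0.0
```

Run:
```python
from h import *
import pickle
d=vision.grab_frame('wrist');s=vision.grab_frame('scene');pickle.dump((d,s),open('g.pkl','wb'))
save('s5',np.hstack([cv2.resize(s['frame'][140:290,200:380],None,fx=2,fy=2),cv2.resize(d['frame'][100:300,220:420],None,fx=1.5,fy=1.5)]))
o=status.observe();print(o['t'],o['ee_pos'],o['force'],o['gripper_width'],d['intrinsics'])
```

```text
12.1833 [0.65166109 0.07058581 0.18115112] [-0.68651602  0.75506499  0.61536237] 0.06492891132637567 [[309.70691629   0.         321.87602965]
 [  0.         309.70691629 199.96486428]
 [  0.           0.           1.        ]]
```

View pics/s5.png

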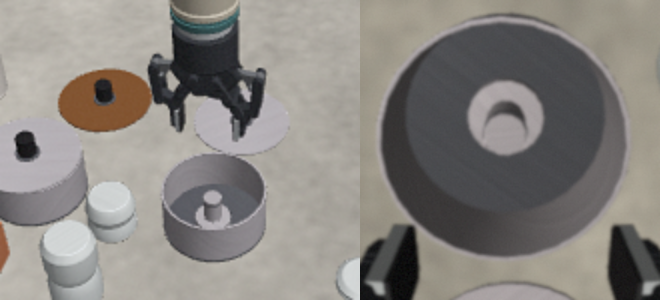

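The wrist crop shows the plunger upright with its stem top at (505,133). The lid lies flat beyond it. Cast both views to z = 0.055.

Run:
```python
from h import *
import pickle
d,s=pickle.load(open('g.pkl','rb'))
def wcast(d,u,v,z):
    K=d['intrinsics'];x,y=(u-K[0,2])/K[0,0],(v-K[1,2])/K[1,1];r=np.hypot(x,y)
    k=np.tan(r)/r;return cast(d,K[0,2]+x*k*K[0,0],K[1,2]+y*k*K[1,1],z)
print('stem',wcast(d,316.7,188.7,.055),cast(s,306,237.5,.055))
print('foot',wcast(d,317,178.5,.018))
for p in((380,130),(630,130),(505,18),(505,257)): print('rim',wcast(d,220+(p[0]-360)/1.5,100+p[1]/1.5,.066))
```

```text
stem [0.66270175 0.07409107 0.055     ] [0.66162432 0.07489514 0.055     ]
foot [0.66194834 0.07440299 0.018     ]
rim [0.66790384 0.14080735 0.066     ]
rim [0.6676825 0.0076241 0.066    ]
rim [0.72523781 0.07365012 0.066     ]
rim [0.59112784 0.07447728 0.066     ]
```

Call:
carry_out(
  series=[
    [[0.01,-0.004,0,0,0,0,60],[0,0,0.03,0,0,0,60],[0,0,0.03,0,0,0,60],[0,0,0.03,0,0,0,60],[0,0,0.019,0,0,0,60],[0,0,0.008,0,0,0,60],[0,0,0,0,0,0,60]],
  ],
)

```text
t: 12.77
ee_pos: [0.6608, 0.0746, 0.0633]
tool_rot: [1.0, -0.0, -0.002, 0.0]
force: [-0.7, -0.4, 0.3]
gripper_width: 0.0653
gripper_force: 0.0
```

Call:
carry_out(
  series=[
    [[0,0,0,0,0,0,255],[0,0,0,0,0,0,255],[0,0,0,0,0,0,255],[0,0,0,0,0,0,255],[0,0,0,0,0,0,255],[0,0,0,0,0,0,255],[0,0,0,0,0,0,255]],
  ],
)

```text
t: 13.35
ee_pos: [0.6644, 0.075, 0.0674]
tool_rot: [1.0, -0.001, 0.001, -0.0]
force: [-2.0, 0.3, 6.9]
gripper_width: 0.0215
gripper_force: 58.5
```

Call:
carry_out(
  series=[
    [[0,0,-0.01,0,0,0,255],[0,0,-0.02,0,0,0,255],[0,0,-0.03,0,0,0,255],[0,0,-0.03,0,0,0,255],[0,0,-0.03,0,0,0,255],[0,0,-0.02,0,0,0,255],[0,0,0,0,0,0,255]],
  ],
)

```text
t: 13.93
ee_pos: [0.6662, 0.0746, 0.2113]
tool_rot: [1.0, -0.001, 0.005, -0.001]
force: [1.5, -0.8, -2.3]
gripper_width: 0.0215
gripper_force: 59.1
```

Call:
carry_out(
  series=[
    [[-0.007,-0.014,0,0,0,0,255],[-0.014,-0.029,0,0,0,0,255],[-0.015,-0.031,0,0,0,0,255],[-0.015,-0.031,0,0,0,0,255],[-0.015,-0.031,0,0,0,0,255],[-0.015,-0.031,0,0,0,0,255],[-0.015,-0.031,0,0,0,0,255],[-0.015,-0.031,0,0,0,0,255],[-0.015,-0.031,0,0,0,0,255],[-0.013,-0.028,0,0,0,0,255],[-0.007,-0.015,0,0,0,0,255],[0,0,0,0,0,0,255]],
  ],
)

```text
t: 14.93
ee_pos: [0.5119, 0.3842, 0.2032]
tool_rot: [1.0, 0.004, -0.003, -0.001]
force: [0.0, 1.0, -2.5]
gripper_width: 0.0211
gripper_force: 59.2
```

Run:
```python
from h import *
s=vision.grab_frame('scene')['frame'];d=vision.grab_frame('wrist')['frame']
save('s6',np.hstack([cv2.resize(s[100:280,340:500],None,fx=2,fy=2),cv2.resize(d[80:360,160:480],None,fx=1.28,fy=1.2857)[:360]]))
o=status.observe();print(o['t'],o['ee_pos'],o['force'],o['gripper_width'])
```

```text
15.0333 [0.51558795 0.37827362 0.20367623] [ 0.37536612 -0.80264871 -2.46743944] 0.02141798937196714
```

View pics/s6.png

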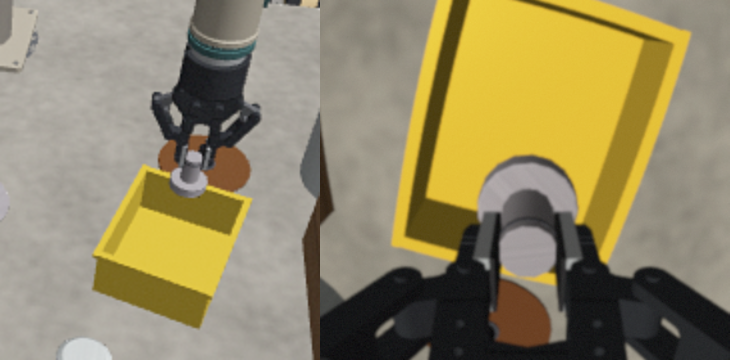

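The plunger hangs upright between the pads, over the tub. Lowering.

Call:
carry_out(
  series=[
    [[0,0,0.015,0,0,0,255],[0,0,0.025,0,0,0,255],[0,0,0.03,0,0,0,255],[0,0,0.025,0,0,0,255],[0,0,0.017,0,0,0,255],[0,0,0.01,0,0,0,255],[0,0,0.004,0,0,0,255],[0,0,0,0,0,0,255],[0,0,0,0,0,0,255]],
  ],
)

```text
t: 15.78
ee_pos: [0.5185, 0.3775, 0.0801]
tool_rot: [1.0, -0.001, 0.001, -0.0]
force: [0.4, 0.7, -1.3]
gripper_width: 0.0216
gripper_force: 59.2
```

Call:
carry_out(
  series=[
    [[0,0,0.004,0,0,0,255],[0,0,0.003,0,0,0,255],[0,0,0.002,0,0,0,255],[0,0,0.001,0,0,0,255],[0,0,0,0,0,0,255],[0,0,0,0,0,0,255]],
  ],
)

```text
t: 16.28
ee_pos: [0.5176, 0.3778, 0.0694]
tool_rot: [1.0, -0.001, 0.0, -0.0]
force: [0.4, -0.5, -3.1]
gripper_width: 0.0211
gripper_force: 59.2
```

Call:
carry_out(
  series=[
    [[0,0,0.001,0,0,0,255],[0,0,0.001,0,0,0,255],[0,0,0.001,0,0,0,255],[0,0,0,0,0,0,255],[0,0,0,0,0,0,255]],
  ],
)

```text
t: 16.7
ee_pos: [0.5176, 0.3779, 0.0674]
tool_rot: [1.0, -0.001, 0.0, -0.0]
force: [-2.3, -1.8, 4.3]
gripper_width: 0.0212
gripper_force: 60.1
```

Contact. Open partway, then rise.

Call:
carry_out(
  series=[
    [[0,0,0,0,0,0,80],[0,0,0,0,0,0,80],[0,0,0,0,0,0,80],[0,0,0,0,0,0,80],[0,0,0,0,0,0,80],[0,0,-0.015,0,0,0,80],[0,0,-0.03,0,0,0,80],[0,0,-0.03,0,0,0,80],[0,0,-0.03,0,0,0,80],[0,0,-0.03,0,0,0,80],[0,0,-0.015,0,0,0,80],[0,0,0,0,0,0,80]],
  ],
)

```text
t: 17.7
ee_pos: [0.5198, 0.3791, 0.2208]
tool_rot: [1.0, -0.001, 0.003, -0.002]
force: [-1.0, -0.1, -0.2]
gripper_width: 0.0583
gripper_force: 0.0
```

Run:
```python
from h import *
s=vision.grab_frame('scene')['frame'];d=vision.grab_frame('wrist')['frame']
save('s7',np.hstack([cv2.resize(s[120:300,140:480],None,fx=1.4,fy=2),cv2.resize(d[80:360,160:480],None,fx=.9,fy=1.2857)[:360]]))
o=status.observe();print(o['t'],o['ee_pos'],o['force'],o['gripper_width'])
```

```text
17.8 [0.51760545 0.37782416 0.21659427] [ 0.53631027 -0.58168882 -0.4877542 ] 0.058353709049082096
```

View pics/s7.png

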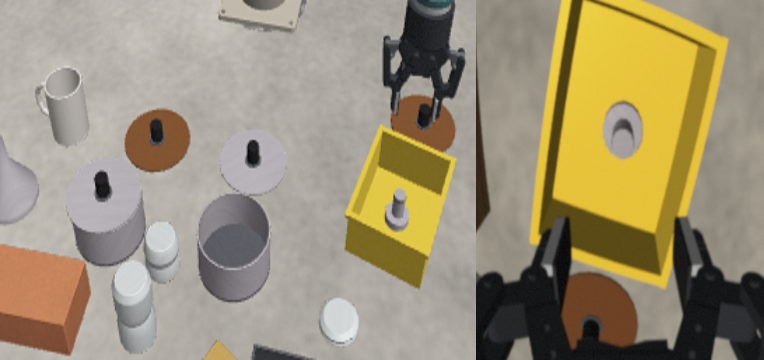

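The plunger stands upright mid-tub (397,210). Its lid lies flat, knob up, at (253,160), and the other lid closes its tin at (103,200).

```bash
python3 -c "
from rig import job
print(job.hand_in())"
```

```text
the job is handed in; nothing more can be done
None
```

I handed the job in at about 18 s: the plunger stands upright in the yellow tub, its tin's lid lies flat with the knob up on the ledge, and the other lid, lifted first to find only the ring, is back on its tin; the hand-in returned no verdict.

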